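Slide a sample tin home against the code reader and read it

TASK

Without gripping or lifting it, push the flat rectangular sample tin along the bench until it sits flush in the corner of the code reader: its long side against the metal fence and its end right up against the reader's window wall. Slide it, don't knock it. Then press the button on top of the reader fully down and let it come up again, leaving the tin home and all other things on the bench where they stand.

Things in the scene. Friction and masses are not known exactly. Their poses are not given: they have to be found in the camera images.
- tin: Flat rectangular steel sample tin, closed, loose, 0.2 to 0.4 kg: 66 mm along its own x, 100 mm along its own y (the long side), 50 mm high, flat lid flush with its sides, a paper patch on each end. Origin: centre of its underside, z up. It starts on the robot's side of the fence, its long side within 0.55 rad of parallel to it; the two ends are equivalent.
- reader: Code reader, fixed, place and yaw vary. Origin: bench level, inside corner of fence and window wall; z up. Fence: aluminium bar 30 mm high, 12 thick, from the origin 420 mm along its own -y, front face at x = 0 (robot's side is -x). Grey housing 58 mm high, x from -100 to 20 mm, y from 0 to 110 mm; its side wall at y = 0, with a dark window, is the end stop.
- home (a point): Point at bench level, fixed to the reader, where the centre of the tin's underside is when the tin is fully home: at x = -33 mm, y = -50 mm in the reader's frame, the tin's x axis then parallel to the reader's.
- read (a joint): The reader's push button: 0 when up, 0.006 m when fully down; springs back by itself, about 3.5 N presses it fully down.
- read_top (a point): Centre of the top face of the button, a dark round cap of 32 mm diameter on the top of the reader housing; pressed straight down.
- round_tin: Bystander: round steel tin, 62 mm diameter, 52 mm high, loose on the robot's side of the fence; it and the rectangular tin may have changed places. Origin: centre of its underside.
- bowl: Bystander: white tasting bowl, 90 mm diameter, 55 mm high. Origin: centre of its underside.
- spoon: Bystander: steel spoon lying on the bench, 160 mm long along its x. Origin: on its underside.
- jar: Bystander: glass jar, 68 mm diameter, 110 mm high. Origin: centre of its underside.
- cup: Bystander: white mug, 76 mm diameter, 75 mm high. Origin: centre of its underside.
- tamper: Bystander: steel tamper standing on its foot, 56 mm diameter, 80 mm high. Origin: centre of its underside.
- brush: Bystander: hand brush lying on the bench, 180 mm long along its x. Origin: on its underside.
Not all that is in view belongs to the job. Leave any orange or red look-alike of the tin alone.

How it is judged:
On the way, in this order (a step that is already met when the one before it is completed fails the run):
1. the tin sits still and home against fence and window wall (x of tin in the frame of reader between -0.037 and -0.029 m and y of tin in the frame of reader between -0.054 and -0.046 m and angle between the x axis of tin and the x axis of reader, either way round below 0.05 rad and height (world z) of tin below 0.004 m and linear speed of tin below 0.02 m/s), for 0.2 s.
2. the button is pressed down (value of joint read above 0.0045 m), for 0.05 s.
At the end, for the whole second after the job is handed in: The tin stands flat on the bench with its long side within 4 mm of the fence and its end within 4 mm of the window wall, square to the fence within 0.05 rad, at rest; the button has been pressed and is up again; no other thing is more than 20 mm from where it started (all of step 1 and angle between tin's own z axis and vertical below 0.05 rad and value of joint read below 0.0015 m and distance of each of round_tin, bowl, spoon, jar, cup, tamper, brush from where it was at the start of the episode below 0.02 m); the robot touches nothing.
It fails at once if the tin is lifted off the bench (its underside's centre more than 8 mm up) (height (world z) of tin above 0.008 m).
It fails at once if the tin is tipped by more than 0.2 rad (angle between tin's own z axis and vertical above 0.2 rad).
It fails at once if the tin is knocked along (faster than 0.4 m/s) (linear speed of tin above 0.4 m/s).
It fails at once if the button is pressed while the tin is not home (value of joint read above 0.003 m and not (x of tin in the frame of reader between -0.037 and -0.029 m and y of tin in the frame of reader between -0.054 and -0.046 m and angle between the x axis of tin and the x axis of reader, either way round below 0.05 rad and height (world z) of tin below 0.004 m)).
It fails at once if another thing on the bench is moved by more than 20 mm (distance of any of round_tin, bowl, spoon, jar, cup, tamper, brush from where it was at the start of the episode above 0.02 m).
It also fails if it takes over 67 s, if anything falls off the work surface, if the arm or the gripper's body presses on something with over 40 N, if the wrist force passes 120 N, or if a joint passes its speed limit or range.

ROBOT

A 6-joint arm with a two-finger parallel gripper is mounted at the origin on the work surface. World frame = base frame: x ahead of the robot, y to its left, z up, the work surface at z = 0. Lengths are in m, angles in rad, forces in N, time in s.
With the tool pointing down it reaches from about 0.35 to 0.775 m from the base axis. Payload 7.3 kg.
Tool frame: the origin (TCP) lies on the front face of the gripper's body, between the roots of the fingers; the fingertips stand ahead of it and the grasp point (between the pads) lies 47 mm ahead of it (finger_overhang is the z of the fingertips in the tool frame, in m); z points along the fingers, y is the line along which they close (so a half turn about z gives the same grasp; the last joint's range is limited). The gripper opens to 92 mm and grips with 3 to 60 N. Pads are 19 mm wide; open, the fingers measure 130 mm over their backs; the gripper's body (75 mm by 190 mm) begins 47 mm behind the grasp point.
Start: joints at [0.964, 0.342, 1.524, -0, 1.275, -0.146], TCP at [0.233, 0.47, 0.292] pointing down, gripper open.
Joint ranges: [-2.53, 2.53], [-0.77, 2.02], [0.04, 2.7], [-1, 4.14], [0.28, 2.66], [-3.11, 3.11]. Speed limits (rad/s): [2.57, 2.57, 3.14, 3.14, 3.14, 3.14].

INTERFACE

Orientations are given as [roll, pitch, yaw] about the fixed x, y, z axes, in that order (R = Rz(yaw) Ry(pitch) Rx(roll)).
In Python, from cell import * gives the robot as it stands. The module is installed in compiled form; this text tells all that it offers.
- The arm moves only by the tool arm_command, never from a script. Its argument "series" is a list of rows, each an object of numbers: "x", "y", "z": the shift along the tool's x, y, z in mm; "rx", "ry", "rz": the turn, a rotation vector about the tool's x, y, z in degrees. A call has 1 to 20 rows; each row is the pose to reach, as a shift and turn from the pose commanded when the call began, along the tool's axes at that moment; what a row does not reach only later rows make up. A row lasts 1/10 s, in which the tool goes at most 50 mm and 8.59 degrees, less where a joint would pass 70% of its speed; a pose out of reach is approached as far as the arm can. A call with a gripper value outside its range is refused whole. "hand" is the finger opening in mm, from 0 to 91.8, set as the call begins (left out, the last holds). The fingers move at their own pace and stop on an object; "squeeze" is the grip in N (left out, the last holds). Time passes only in rows, so rows that repeat a pose let the fingers close. It gives the time, the measured TCP pose, the force, the opening and the grip force at its end, in the units of the state.
- observe(): the state, without advancing time (a new reading comes with each control period).
- read_camera(name): name is "scene" or "side" or "wrist"; returns a dict with "pixels" (420x560x3 uint8, blue, green, red), "K" (3x3 intrinsics, pixels), "rvec" (rotation vector, rad) and "tvec" (3), from world to camera coordinates, as OpenCV has them. Camera axes: x right, y down, z forward; pixel columns grow to the right and rows downward; lengths in m; the calibration is good to about 2 mm. The wrist camera is an equidistant fisheye: a pixel r from the principal point sees the ray r / f radians off the axis. A picture is of the moment at which its call begins. There is no depth.
- hand_in(): hands the job in; it is judged then, once.
Trained networks look in a picture, given as the dict that the camera call returned (one of the last four; its "shot" number tells which), for a name from the list of things; names that differ only in an ending like _2 or _b are one class to them, and where a whole thing is asked for, a point or a joint stands for the part that bears it (a point fixed in the world has none). Each returns a list of dicts, best first, with "confidence" (0 to 1); they miss things now and then, are a little off and sometimes report something else, mostly with a low value. They report only what shows in the picture. A call takes as long as a camera call. They do not tell look-alikes from the thing itself.
- boxes_of(picture, query): "point" ([x, y, z] in m, in world coordinates, good to about 4 mm: the middle of the surface that is visible of it).
- trace(picture, query): "pixels" (420x560 bool, what is visible of it).
- mark_of(picture, query): "point" ([x, y, z] in m, in world coordinates, good to about 4 mm: a listed point, or the origin of a listed thing).
The state is a dict: "time": time; "qpos": joint angles; "qvel": joint speeds; "joint_efforts": joint torques, N m; "tool_pos": TCP position; "tool_rot": TCP orientation; "contact_force": force on the tool from outside, world axes, zero at the start; "torque": the same for the moment, N m; "opening": finger opening in m; "grip_force": force on a finger pad.
Only numpy, scipy, OpenCV 4.12 (cv2) and the standard library are available. Lean on these libraries where they do the work, as an engineer would, in place of code of your own. Each camera call takes 0.05 s, during which the arm holds its last target. There are 200 camera calls.

## Working session

There is one attempt and no reset: what is moved stays moved. The work goes in short steps, Python scripts to look and compute and a tool call to move; the robot and the scene stay as the last step left them, time stands still between calls to the robot, and variables do not carry over. Pictures are saved under pics/ and viewed, at most 10 in all, crops included, and the job is handed in when it is done.

Besides the shell and the picture viewer there is one more tool, called after "Call:" as name(argument=value, ...) on one line, values as JSON. arm_command: Moves the arm, as the interface text tells. Its arguments: {"type":"object","properties":{"series":{"type":"array"},"hand":{"type":"number"},"squeeze":{"type":"number"}},"required":["series"]}

```bash
mkdir -p pics
python3 - <<'E'
from cell import *
import cv2
s=observe();print({k:s[k] for k in('time','tool_pos','tool_rot','opening')})
try: print(finger_overhang)
except Exception as e: print(e)
for c in('scene','side'):
    p=read_camera(c);cv2.imwrite(f'pics/{c}0.png',p['pixels'])
    for q in('tin','reader','home','read_top','round_tin','bowl','spoon','jar','cup','tamper','brush'):
        print(c,q,[([round(float(v),3) for v in d['point']],round(float(d['confidence']),2)) for d in mark_of(p,q)[:3]])
E
```

```text
{'time': 0.0, 'tool_pos': array([0.23324195, 0.46999093, 0.29155064]), 'tool_rot': array([-3.14005431e+00, -2.27126160e-04,  2.68078357e+00]), 'opening': 0.09179069282159052}
0.0655
scene tin [([0.506, -0.176, 0.002], 0.96), ([0.206, -0.287, -0.0], 0.8), ([0.332, -0.127, -0.003], 0.62)]
scene reader [([0.682, 0.124, 0.001], 0.68), ([0.484, -0.02, 0.0], 0.55)]
scene home [([0.638, 0.08, 0.002], 0.76), ([0.495, 0.546, -0.004], 0.28)]
scene read_top [([0.643, 0.185, 0.081], 0.58)]
scene round_tin [([0.483, -0.022, -0.001], 0.59), ([0.637, 0.08, 0.004], 0.16)]
scene bowl [([0.429, 0.202, -0.003], 0.61)]
scene spoon [([0.398, 0.342, -0.001], 0.5)]
scene jar [([0.602, -0.438, -0.002], 0.94)]
scene cup [([0.625, 0.438, 0.004], 0.92)]
scene tamper [([0.405, -0.365, 0.002], 0.89)]
scene brush [([0.495, 0.545, -0.002], 0.93)]
side tin [([0.205, -0.288, -0.002], 0.91), ([0.508, -0.176, 0.005], 0.8), ([0.332, -0.129, -0.001], 0.74)]
side reader [([0.677, 0.127, 0.002], 0.98)]
side home [([0.64, 0.082, -0.0], 0.55)]
side read_top [([0.647, 0.19, 0.079], 0.37)]
side round_tin [([0.48, -0.021, -0.001], 0.76), ([0.492, 0.544, 0.001], 0.32)]
side bowl [([0.432, 0.2, 0.001], 0.61), ([0.4, -0.365, 0.004], 0.33)]
side spoon [([0.403, 0.346, -0.002], 0.66)]
side jar []
side cup [([0.622, 0.435, 0.001], 0.56), ([0.601, -0.44, 0.003], 0.53)]
side tamper [([0.401, -0.362, 0.005], 0.56)]
side brush [([0.493, 0.545, 0.0], 0.89)]
```

View pics/scene0.png

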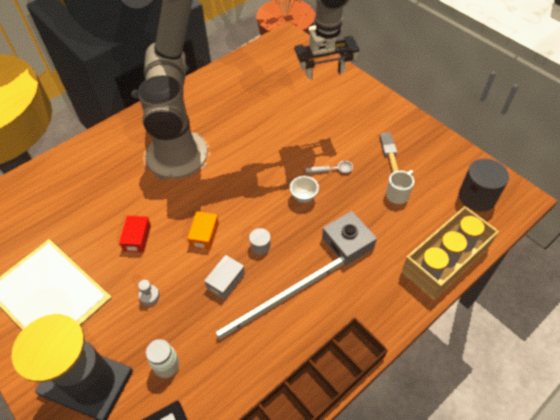

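View pics/side0.png

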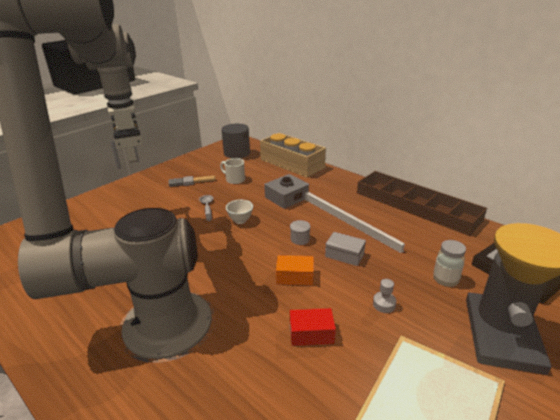

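The scene image shows three box-shaped candidates: a grey steel tin at (224,277), an orange one at (203,230) and a red one at (135,233). The grey one, lying by the fence, fits the description. The round tin is at (260,241) and the reader's button at (349,231). Next I'll crop in to check it and fit the poses to the silhouettes.

```bash
cat > h.py <<'E'
from cell import *
import cv2, numpy as np
from scipy.optimize import minimize
def box(x0,x1,y0,y1,z1,z0=0): return np.array([[x,y,z] for x in(x0,x1) for y in(y0,y1) for z in(z0,z1)],float)
TIN=[box(-.033,.033,-.05,.05,.05)]
READER=[box(-.1,.02,0,.11,.058),box(0,.012,-.42,0,.03)]
def T(p,P): c,s=np.cos(p[2]),np.sin(p[2]); return P@np.array([[c,s,0],[-s,c,0],[0,0,1]])+[p[0],p[1],0]
def sil(pic,p,parts):
    m=np.zeros((420*4,560*4),np.uint8)
    for b in parts:
        u=cv2.projectPoints(T(p,b),pic['rvec'],pic['tvec'],pic['K'],None)[0][:,0]
        cv2.fillConvexPoly(m,cv2.convexHull(np.round((u+.5)*4).astype(np.int32)),1)
    return cv2.resize(m.astype(np.float32),(560,420),interpolation=cv2.INTER_AREA)
def fit(views,p0,parts,yaws):
    def cost(p): return sum(np.abs(cv2.GaussianBlur(sil(pc,p,parts)-m,(0,0),1.0)).sum()/m.sum() for pc,m in views)
    best=min((minimize(cost,[p0[0],p0[1],y],method='Nelder-Mead',options=dict(initial_simplex=np.array([[p0[0],p0[1],y],[p0[0]+.01,p0[1],y],[p0[0],p0[1]+.01,y],[p0[0],p0[1],y+.15]]),xatol=1e-4,fatol=1e-4)) for y in yaws),key=lambda r:r.fun)
    return best.x,best.fun
def find(pc,q,near):
    "mask whose back-projected centroid is nearest to the point near"
    u=cv2.projectPoints(np.array([near],float),pc['rvec'],pc['tvec'],pc['K'],None)[0].ravel()
    L=[np.asarray(d['pixels']).astype(np.float32) for d in trace(pc,q)]
    L=[(np.hypot(*(np.argwhere(m)[:,::-1].mean(0)-u)),m) for m in L if m.any()]
    if not L: return None
    d,m=min(L,key=lambda t:t[0]); return m if d<60 else None
def inreader(rp,p):
    c,s=np.cos(rp[2]),np.sin(rp[2]); d=np.array(p[:2])-rp[:2]; return np.array([c*d[0]+s*d[1],-s*d[0]+c*d[1]])
def fittin(p0,yaws,cams=('scene','side')):
    v=[]
    for c in cams:
        pc=read_camera(c); m=find(pc,'tin',[p0[0],p0[1],.025])
        if m is not None: v.append((pc,m))
    return fit(v,p0,TIN,yaws),len(v)
E
python3 - <<'E'
from h import *
tv=[];rv=[]
for c in('scene','side'):
    pc=read_camera(c)
    m=find(pc,'tin',[.507,-.176,.025]);r=find(pc,'reader',[.68,.125,.03])
    print(c,None if m is None else m.sum(),None if r is None else r.sum())
    if m is not None: tv.append((pc,m))
    if r is not None: rv.append((pc,r))
    if c=='scene': img=pc['pixels'].copy(); P=pc
rp,f=fit(rv,[.68,.125],READER,[-.5,-.3,-.1,.1]);print('reader',rp,f)
for v in rv: print(fit([v],rp[:2],READER,[rp[2]]))
tp,f=fit(tv,[.507,-.176],TIN,rp[2]+np.array([-.5,-.2,.1,.4]));print('tin',tp,f,'rel',inreader(rp,tp),tp[2]-rp[2])
for v in tv: print(fit([v],tp[:2],TIN,[tp[2]]))
np.save('rp.npy',rp);np.save('tp.npy',tp)
big=cv2.resize(img,None,fx=4,fy=4,interpolation=cv2.INTER_CUBIC)
for p,parts in((tp,TIN),(rp,READER)):
  for b in parts:
    u=cv2.projectPoints(T(p,b),P['rvec'],P['tvec'],P['K'],None)[0][:,0]
    cv2.polylines(big,[cv2.convexHull(np.round((u+.5)*4).astype(np.int32))],True,(0,255,0),1)
cv2.imwrite('pics/crop1.png',big[780:1370,780:1570])
for n,q in(('round',[.482,-.0215]),('bowl',[.43,.201])): print(n,inreader(rp,q))
E
```

```text
scene 1074.0 2839.0
side 1016.0 2060.0
reader [ 0.67743681  0.12468597 -0.13760045] 0.1678232103586197
(array([ 0.67702035,  0.12528842, -0.132438  ]), np.float64(0.07747699320316315))
(array([ 0.67476572,  0.12231307, -0.13755381]), np.float64(0.07608174532651901))
tin [ 0.50237221 -0.17062824  0.28733081] 0.07124219834804535 rel [-0.13290263 -0.31653593] 0.4249312557446678
(array([ 0.50286063, -0.1697365 ,  0.29662842]), np.float64(0.02744472771883011))
(array([ 0.50127809, -0.17164475,  0.27968261]), np.float64(0.030302343890070915))
round [-0.1735377  -0.17161163]
bowl [-0.25556577  0.04165263]
```

View pics/crop1.png

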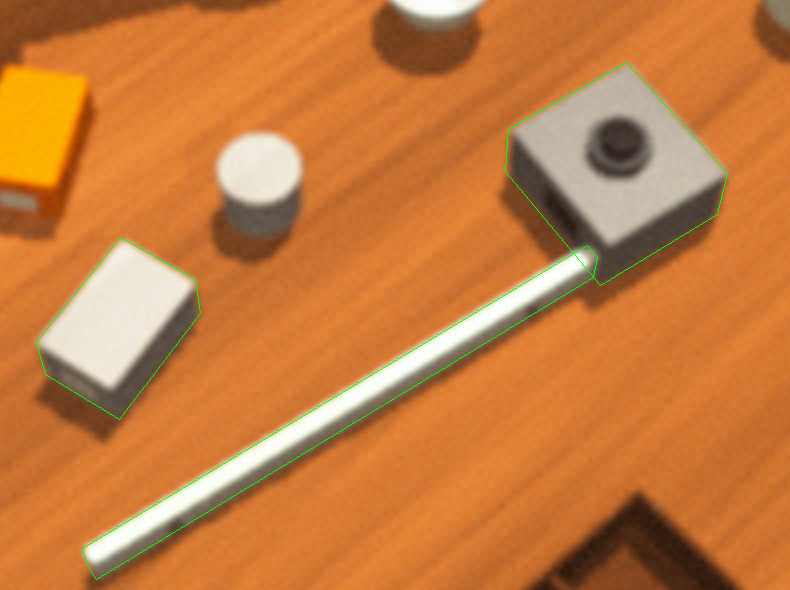

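The crop confirms the grey steel tin with paper end patches (around (115,320)), and the fitted outlines match the tin, fence and housing. Plan: use two spread fingers to push the long side square against the fence, then push the end along to the window wall.

Call:
arm_command(series=[{"x": -226, "y": -238, "z": 0, "rz": -9}, {"x": -452, "y": -477, "z": 0, "rz": -18.6}, {"x": -452, "y": -477, "z": 0, "rz": -18.6}, {"x": -452, "y": -477, "z": 0, "rz": -18.6}, {"x": -452, "y": -477, "z": 0, "rz": -18.6}, {"x": -452, "y": -477, "z": 0, "rz": -18.6}, {"x": -452, "y": -477, "z": 0, "rz": -18.6}, {"x": -452, "y": -477, "z": 0, "rz": -18.6}, {"x": -452, "y": -477, "z": 0, "rz": -18.6}, {"x": -452, "y": -477, "z": 0, "rz": -18.6}, {"x": -452, "y": -477, "z": 0, "rz": -18.6}, {"x": -452, "y": -477, "z": 0, "rz": -18.6}, {"x": -452, "y": -477, "z": 0, "rz": -18.6}, {"x": -452, "y": -477, "z": 0, "rz": -18.6}, {"x": -452, "y": -477, "z": 0, "rz": -18.6}, {"x": -452, "y": -477, "z": 0, "rz": -18.6}, {"x": -452, "y": -477, "z": 0, "rz": -18.6}, {"x": -452, "y": -477, "z": 0, "rz": -18.6}], hand=40)

```text
invalid input
```

```bash
cat > st.py <<'E'
from h import *
rp=np.load('rp.npy')
def st():
    s=observe();t=s['tool_pos'];print('t',s['time'],'tcp in reader mm',(inreader(rp,t)*1000).round(1),'tip z',round((t[2]-.0655)*1000,1),'yaw-rel deg',np.degrees(s['tool_rot'][2]-rp[2]).round(2),'rot',s['tool_rot'].round(3),'F',s['contact_force'].round(1),'open',s['opening'].round(4))
def tin(p0,yaws):
    (p,f),n=fittin(p0,yaws);print('tin rel mm',(inreader(rp,p)*1000).round(1),'ang',round(p[2]-rp[2],3),'cost',round(f,3),n,'world',p.round(4));return p
E
python3 -c "
from st import *
st()"
```

```text
Traceback (most recent call last):
  File "st.py", line 4, in st
    s=observe();t=s['tool_pos'];print('t',s['time'],'tcp in reader mm',(inreader(rp,t)*1000).round(1),'tip z',round((t[2]-.0655)*1000,1),'yaw-rel deg',np.degrees(s['tool_rot'][2]-rp[2]).round(2),'rot',s['tool_rot'].round(3),'F',s['contact_force'].round(1),'open',s['opening'].round(4))
                                                                                                                                                                                                                                                                       ^^^^^^^^^^^^^^^^^^
AttributeError: 'float' object has no attribute 'round'
```

Call:
arm_command(series=[{"x": -226, "y": -238, "z": 0, "rx": 0, "ry": 0, "rz": -9}, {"x": -452, "y": -477, "z": 0, "rx": 0, "ry": 0, "rz": -18.6}, {"x": -452, "y": -477, "z": 0, "rx": 0, "ry": 0, "rz": -18.6}, {"x": -452, "y": -477, "z": 0, "rx": 0, "ry": 0, "rz": -18.6}, {"x": -452, "y": -477, "z": 0, "rx": 0, "ry": 0, "rz": -18.6}, {"x": -452, "y": -477, "z": 0, "rx": 0, "ry": 0, "rz": -18.6}, {"x": -452, "y": -477, "z": 0, "rx": 0, "ry": 0, "rz": -18.6}, {"x": -452, "y": -477, "z": 0, "rx": 0, "ry": 0, "rz": -18.6}, {"x": -452, "y": -477, "z": 0, "rx": 0, "ry": 0, "rz": -18.6}, {"x": -452, "y": -477, "z": 0, "rx": 0, "ry": 0, "rz": -18.6}, {"x": -452, "y": -477, "z": 0, "rx": 0, "ry": 0, "rz": -18.6}, {"x": -452, "y": -477, "z": 0, "rx": 0, "ry": 0, "rz": -18.6}, {"x": -452, "y": -477, "z": 0, "rx": 0, "ry": 0, "rz": -18.6}, {"x": -452, "y": -477, "z": 0, "rx": 0, "ry": 0, "rz": -18.6}, {"x": -452, "y": -477, "z": 0, "rx": 0, "ry": 0, "rz": -18.6}, {"x": -452, "y": -477, "z": 0, "rx": 0, "ry": 0, "rz": -18.6}], hand=40)

```text
time: 3.1
tool_pos: [0.4257, -0.1571, 0.2919]
tool_rot: [3.141, -0.001, 3.005]
contact_force: [-0.2, -0.3, 0.0]
opening: 0.0399
grip_force: 0.0
```

Call:
arm_command(series=[{"x": 0, "y": 0, "z": 40, "rx": 0, "ry": 0, "rz": 0}, {"x": 0, "y": 0, "z": 85, "rx": 0, "ry": 0, "rz": 0}, {"x": 0, "y": 0, "z": 130, "rx": 0, "ry": 0, "rz": 0}, {"x": 0, "y": 0, "z": 170, "rx": 0, "ry": 0, "rz": 0}, {"x": 0, "y": 0, "z": 200, "rx": 0, "ry": 0, "rz": 0}, {"x": 0, "y": 0, "z": 212, "rx": 0, "ry": 0, "rz": 0}, {"x": 0, "y": 0, "z": 216, "rx": 0, "ry": 0, "rz": 0}, {"x": 0, "y": 0, "z": 216, "rx": 0, "ry": 0, "rz": 0}, {"x": 0, "y": 0, "z": 216, "rx": 0, "ry": 0, "rz": 0}])

```text
time: 4.0
tool_pos: [0.4267, -0.1575, 0.0773]
tool_rot: [-3.141, 0.002, 3.006]
contact_force: [0.5, -0.1, -0.2]
opening: 0.04
grip_force: 0.0
```

```bash
sed -i "s/s\['opening'\].round(4)/s['opening']/" st.py; python3 -c "
from st import *
st()"
```

```text
t 4.0 tcp in reader mm [-209.6 -313.9] tip z 11.8 yaw-rel deg 180.14 rot [-3.141e+00  2.000e-03  3.006e+00] F [ 0.5 -0.1 -0.2] open 0.03996515064727108
```

Call:
arm_command(series=[{"x": -8, "y": 0, "z": 0, "rx": 0, "ry": 0, "rz": 0}, {"x": -15, "y": 0, "z": 0, "rx": 0, "ry": 0, "rz": 0}, {"x": -21, "y": 0, "z": 0, "rx": 0, "ry": 0, "rz": 0}, {"x": -27, "y": 0, "z": 0, "rx": 0, "ry": 0, "rz": 0}, {"x": -33, "y": 0, "z": 0, "rx": 0, "ry": 0, "rz": 0}, {"x": -39, "y": 0, "z": 0, "rx": 0, "ry": 0, "rz": 0}, {"x": -45, "y": 0, "z": 0, "rx": 0, "ry": 0, "rz": 0}, {"x": -51, "y": 0, "z": 0, "rx": 0, "ry": 0, "rz": 0}, {"x": -57, "y": 0, "z": 0, "rx": 0, "ry": 0, "rz": 0}, {"x": -63, "y": 0, "z": 0, "rx": 0, "ry": 0, "rz": 0}, {"x": -69, "y": 0, "z": 0, "rx": 0, "ry": 0, "rz": 0}, {"x": -75, "y": 0, "z": 0, "rx": 0, "ry": 0, "rz": 0}, {"x": -81, "y": 0, "z": 0, "rx": 0, "ry": 0, "rz": 0}, {"x": -87, "y": 0, "z": 0, "rx": 0, "ry": 0, "rz": 0}, {"x": -93, "y": 0, "z": 0, "rx": 0, "ry": 0, "rz": 0}, {"x": -99, "y": 0, "z": 0, "rx": 0, "ry": 0, "rz": 0}, {"x": -105, "y": 0, "z": 0, "rx": 0, "ry": 0, "rz": 0}, {"x": -110, "y": 0, "z": 0, "rx": 0, "ry": 0, "rz": 0}, {"x": -112, "y": 0, "z": 0, "rx": 0, "ry": 0, "rz": 0}])

```text
time: 5.9
tool_pos: [0.5377, -0.1732, 0.0762]
tool_rot: [-3.142, 0.0, 3.006]
contact_force: [-2.5, -0.0, 1.8]
opening: 0.0403
grip_force: 1.1
```

Run:
```python
from st import *
st(); p=tin([.58,-.19],[rp[2],rp[2]+.2])
cv2.imwrite('pics/p2.png',cv2.resize(read_camera('scene')['pixels'][180:380,150:410],None,fx=3,fy=3,interpolation=cv2.INTER_CUBIC))
```

```text
t 5.9 tcp in reader mm [ -97.6 -314.3] tip z 10.7 yaw-rel deg 180.09 rot [-3.142  0.     3.006] F [-2.5 -0.   1.8] open 0.040297672462870165
tin rel mm [ -55.7 -332.6] ang -0.004 cost 1.855 2 world [ 0.5767 -0.1971 -0.1418]
```

View pics/p2.png

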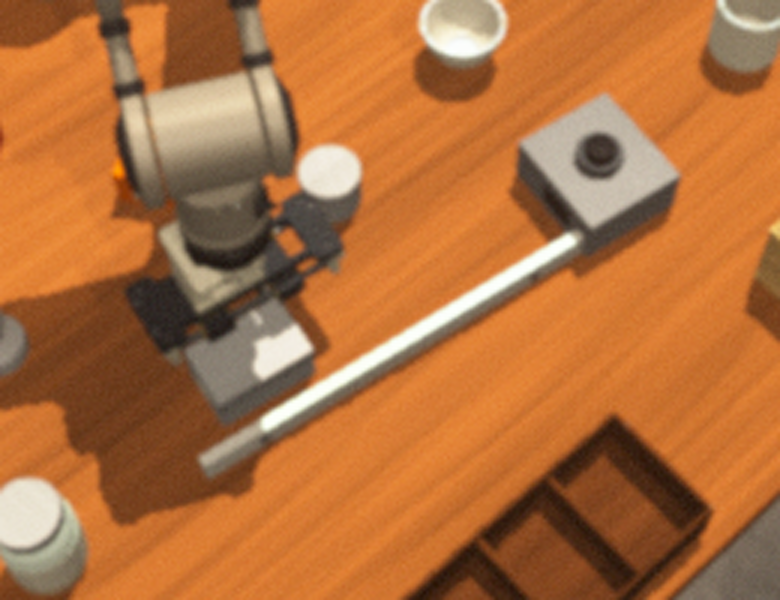

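The tin at crop (250,360) is now square to the fence, both fingers against its long side, with a gap left. I'll push on until it touches the fence.

Call:
arm_command(series=[{"x": -5, "y": 0, "z": 0, "rx": 0, "ry": 0, "rz": 0}, {"x": -10, "y": 0, "z": 0, "rx": 0, "ry": 0, "rz": 0}, {"x": -14, "y": 0, "z": 0, "rx": 0, "ry": 0, "rz": 0}, {"x": -17, "y": 0, "z": 0, "rx": 0, "ry": 0, "rz": 0}, {"x": -19, "y": 0, "z": 0, "rx": 0, "ry": 0, "rz": 0}, {"x": -20, "y": 0, "z": 0, "rx": 0, "ry": 0, "rz": 0}, {"x": -21, "y": 0, "z": 0, "rx": 0, "ry": 0, "rz": 0}, {"x": -22, "y": 0, "z": 0, "rx": 0, "ry": 0, "rz": 0}])

```text
time: 6.95
tool_pos: [0.5589, -0.1761, 0.0762]
tool_rot: [3.141, -0.0, 3.005]
contact_force: [-1.8, 0.0, 0.5]
opening: 0.04
grip_force: 0.9
```

Call:
arm_command(series=[{"x": -1, "y": 0, "z": 0, "rx": 0, "ry": 0, "rz": 0}, {"x": -2, "y": 0, "z": 0, "rx": 0, "ry": 0, "rz": 0}, {"x": -2, "y": 0, "z": 0, "rx": 0, "ry": 0, "rz": 0}])

```text
time: 7.25
tool_pos: [0.5607, -0.1764, 0.0762]
tool_rot: [3.141, -0.001, 3.005]
contact_force: [-2.8, 0.6, 1.8]
opening: 0.0399
grip_force: 1.6
```

Call:
arm_command(series=[{"x": -1, "y": 0, "z": 0, "rx": 0, "ry": 0, "rz": 0}, {"x": -2, "y": 0, "z": 0, "rx": 0, "ry": 0, "rz": 0}, {"x": -2, "y": 0, "z": 0, "rx": 0, "ry": 0, "rz": 0}])

```text
time: 7.55
tool_pos: [0.5609, -0.1764, 0.0762]
tool_rot: [3.141, -0.005, 3.005]
contact_force: [-11.7, 0.1, 7.8]
opening: 0.0401
grip_force: 5.7
```

Contact with the fence: the force jumped to about 12 N. I'll back off, rise and measure.

Call:
arm_command(series=[{"x": 5, "y": 0, "z": 0, "rx": 0, "ry": 0, "rz": 0}, {"x": 25, "y": 0, "z": 0, "rx": 0, "ry": 0, "rz": 0}, {"x": 55, "y": 0, "z": -10, "rx": 0, "ry": 0, "rz": 0}, {"x": 75, "y": 0, "z": -50, "rx": 0, "ry": 0, "rz": 0}, {"x": 75, "y": 0, "z": -100, "rx": 0, "ry": 0, "rz": 0}, {"x": 130, "y": 0, "z": -130, "rx": 0, "ry": 0, "rz": 0}, {"x": 180, "y": 0, "z": -130, "rx": 0, "ry": 0, "rz": 0}, {"x": 180, "y": 0, "z": -130, "rx": 0, "ry": 0, "rz": 0}, {"x": 180, "y": 0, "z": -130, "rx": 0, "ry": 0, "rz": 0}], hand=10)

```text
time: 8.45
tool_pos: [0.3839, -0.1522, 0.2069]
tool_rot: [-3.141, 0.002, 3.004]
contact_force: [0.6, -0.6, -0.5]
opening: 0.01
grip_force: 0.0
```

Run:
```python
from st import *
st(); p=tin([.61,-.2],[rp[2]])
cv2.imwrite('pics/p3.png',cv2.resize(read_camera('scene')['pixels'][180:380,150:410],None,fx=3,fy=3,interpolation=cv2.INTER_CUBIC))
```

```text
t 8.45 tcp in reader mm [-252.8 -314.5] tip z 141.4 yaw-rel deg 180.03 rot [-3.141e+00  2.000e-03  3.004e+00] F [ 0.6 -0.6 -0.5] open 0.009995027318482829
tin rel mm [ -34.1 -333.4] ang 0.001 cost 0.224 2 world [ 0.598  -0.2009 -0.1363]
```

View pics/p3.png

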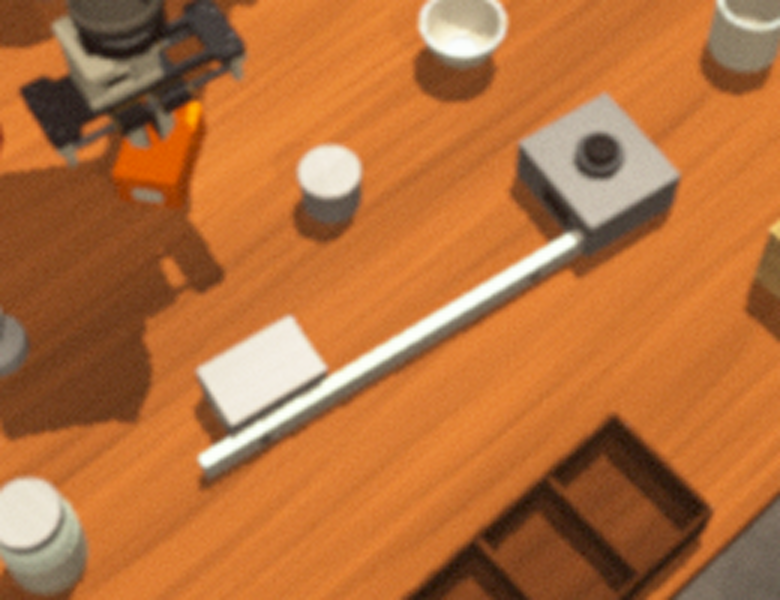

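The tin at crop (262,372) is flush with the fence. Next I'll move behind its end, turned by 90°.

Call:
arm_command(series=[{"x": -20, "y": -9, "z": 0, "rx": 0, "ry": 0, "rz": 8}, {"x": -40, "y": -18, "z": 0, "rx": 0, "ry": 0, "rz": 16}, {"x": -60, "y": -27, "z": 0, "rx": 0, "ry": 0, "rz": 24}, {"x": -80, "y": -36, "z": 0, "rx": 0, "ry": 0, "rz": 32}, {"x": -100, "y": -46, "z": 0, "rx": 0, "ry": 0, "rz": 40}, {"x": -120, "y": -55, "z": 0, "rx": 0, "ry": 0, "rz": 48}, {"x": -140, "y": -64, "z": 0, "rx": 0, "ry": 0, "rz": 56}, {"x": -160, "y": -74, "z": 0, "rx": 0, "ry": 0, "rz": 64}, {"x": -180, "y": -83, "z": 0, "rx": 0, "ry": 0, "rz": 72}, {"x": -200, "y": -92, "z": 0, "rx": 0, "ry": 0, "rz": 80}, {"x": -217, "y": -101, "z": 0, "rx": 0, "ry": 0, "rz": 88}, {"x": -217, "y": -101, "z": 0, "rx": 0, "ry": 0, "rz": 90}, {"x": -217, "y": -101, "z": 30, "rx": 0, "ry": 0, "rz": 90}, {"x": -217, "y": -101, "z": 70, "rx": 0, "ry": 0, "rz": 90}, {"x": -217, "y": -101, "z": 105, "rx": 0, "ry": 0, "rz": 90}, {"x": -217, "y": -101, "z": 125, "rx": 0, "ry": 0, "rz": 90}, {"x": -217, "y": -101, "z": 131, "rx": 0, "ry": 0, "rz": 90}, {"x": -217, "y": -101, "z": 131, "rx": 0, "ry": 0, "rz": 90}, {"x": -217, "y": -101, "z": 131, "rx": 0, "ry": 0, "rz": 90}])

```text
time: 10.6
tool_pos: [0.5868, -0.2821, 0.0761]
tool_rot: [3.14, 0.001, 1.435]
contact_force: [-0.5, -0.3, 0.8]
opening: 0.01
grip_force: 0.0
```

```bash
python3 -c "
from st import *
st()"
```

```text
t 10.6 tcp in reader mm [ -34.  -415.4] tip z 10.6 yaw-rel deg 90.09 rot [3.140e+00 1.000e-03 1.435e+00] F [-0.5 -0.3  0.8] open 0.010027499067171493
```

Call:
arm_command(series=[{"x": 6, "y": 0, "z": 0, "rx": 0, "ry": 0, "rz": 0}, {"x": 12, "y": 0, "z": 0, "rx": 0, "ry": 0, "rz": 0}, {"x": 18, "y": 0, "z": 0, "rx": 0, "ry": 0, "rz": 0}, {"x": 24, "y": 0, "z": 0, "rx": 0, "ry": 0, "rz": 0}, {"x": 30, "y": 0, "z": 0, "rx": 0, "ry": 0, "rz": 0}, {"x": 38, "y": 0, "z": 0, "rx": 0, "ry": 0, "rz": 0}, {"x": 46, "y": 0, "z": 0, "rx": 0, "ry": 0, "rz": 0}, {"x": 54, "y": 0, "z": 0, "rx": 0, "ry": 0, "rz": 0}, {"x": 62, "y": 0, "z": 0, "rx": 0, "ry": 0, "rz": 0}, {"x": 70, "y": 0, "z": 0, "rx": 0, "ry": 0, "rz": 0}, {"x": 78, "y": 0, "z": 0, "rx": 0, "ry": 0, "rz": 0}, {"x": 86, "y": 0, "z": 0, "rx": 0, "ry": 0, "rz": 0}, {"x": 94, "y": 0, "z": 0, "rx": 0, "ry": 0, "rz": 0}, {"x": 102, "y": 0, "z": 0, "rx": 0, "ry": 0, "rz": 0}, {"x": 110, "y": 0, "z": 0, "rx": 0, "ry": 0, "rz": 0}, {"x": 118, "y": 0, "z": 0, "rx": 0, "ry": 0, "rz": 0}, {"x": 126, "y": 0, "z": 0, "rx": 0, "ry": 0, "rz": 0}, {"x": 134, "y": 0, "z": 0, "rx": 0, "ry": 0, "rz": 0}, {"x": 140, "y": 0, "z": 0, "rx": 0, "ry": 0, "rz": 0}, {"x": 142, "y": 0, "z": 0, "rx": 0, "ry": 0, "rz": 0}])

```text
time: 12.6
tool_pos: [0.6052, -0.1402, 0.0751]
tool_rot: [-3.141, -0.0, 1.435]
contact_force: [0.3, -2.7, 1.8]
opening: 0.01
grip_force: 1.0
```

Run:
```python
from st import *
st()
cv2.imwrite('pics/p4.png',cv2.resize(read_camera('scene')['pixels'][180:380,150:410],None,fx=3,fy=3,interpolation=cv2.INTER_CUBIC))
```

```text
t 12.6 tcp in reader mm [ -35.2 -272.3] tip z 9.6 yaw-rel deg 90.12 rot [-3.141 -0.     1.435] F [ 0.3 -2.7  1.8] open 0.010028287253113779
```

View pics/p4.png

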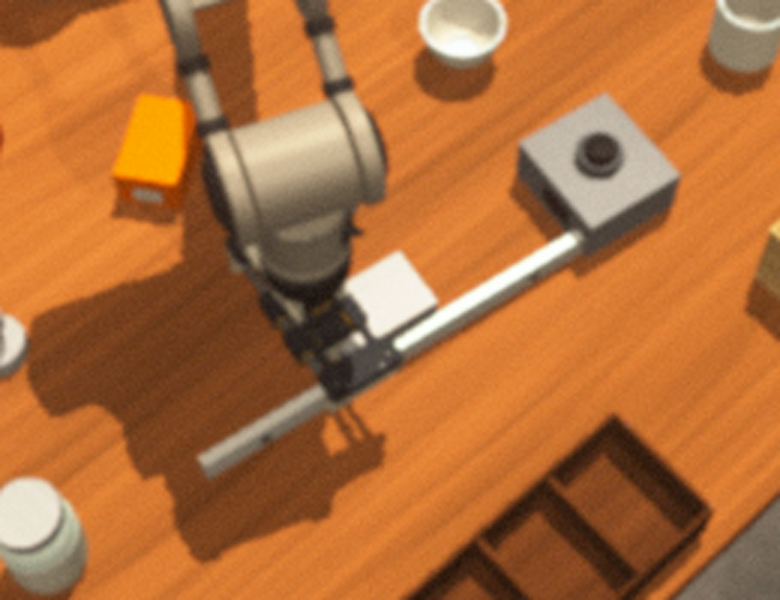

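The tin at crop (395,297) is sliding along the fence and still parallel to it. About 160 mm to go.

Call:
arm_command(series=[{"x": 6, "y": 0, "z": 0, "rx": 0, "ry": 0, "rz": 0}, {"x": 14, "y": 0, "z": 0, "rx": 0, "ry": 0, "rz": 0}, {"x": 23, "y": 0, "z": 0, "rx": 0, "ry": 0, "rz": 0}, {"x": 32, "y": 0, "z": 0, "rx": 0, "ry": 0, "rz": 0}, {"x": 41, "y": 0, "z": 0, "rx": 0, "ry": 0, "rz": 0}, {"x": 50, "y": 0, "z": 0, "rx": 0, "ry": 0, "rz": 0}, {"x": 59, "y": 0, "z": 0, "rx": 0, "ry": 0, "rz": 0}, {"x": 68, "y": 0, "z": 0, "rx": 0, "ry": 0, "rz": 0}, {"x": 77, "y": 0, "z": 0, "rx": 0, "ry": 0, "rz": 0}, {"x": 86, "y": 0, "z": 0, "rx": 0, "ry": 0, "rz": 0}, {"x": 95, "y": 0, "z": 0, "rx": 0, "ry": 0, "rz": 0}, {"x": 104, "y": 0, "z": 0, "rx": 0, "ry": 0, "rz": 0}, {"x": 113, "y": 0, "z": 0, "rx": 0, "ry": 0, "rz": 0}, {"x": 122, "y": 0, "z": 0, "rx": 0, "ry": 0, "rz": 0}, {"x": 130, "y": 0, "z": 0, "rx": 0, "ry": 0, "rz": 0}, {"x": 137, "y": 0, "z": 0, "rx": 0, "ry": 0, "rz": 0}, {"x": 144, "y": 0, "z": 0, "rx": 0, "ry": 0, "rz": 0}, {"x": 150, "y": 0, "z": 0, "rx": 0, "ry": 0, "rz": 0}, {"x": 154, "y": 0, "z": 0, "rx": 0, "ry": 0, "rz": 0}, {"x": 156, "y": 0, "z": 0, "rx": 0, "ry": 0, "rz": 0}])

```text
time: 14.65
tool_pos: [0.6264, 0.0139, 0.0752]
tool_rot: [3.142, -0.0, 1.435]
contact_force: [-0.5, -1.5, -0.8]
opening: 0.0102
grip_force: 0.5
```

Call:
arm_command(series=[{"x": 1, "y": 0, "z": 0, "rx": 0, "ry": 0, "rz": 0}, {"x": 2, "y": 0, "z": 0, "rx": 0, "ry": 0, "rz": 0}, {"x": 3, "y": 0, "z": 0, "rx": 0, "ry": 0, "rz": 0}, {"x": 4, "y": 0, "z": 0, "rx": 0, "ry": 0, "rz": 0}, {"x": 4, "y": 0, "z": 0, "rx": 0, "ry": 0, "rz": 0}])

```text
time: 15.15
tool_pos: [0.6269, 0.0175, 0.0752]
tool_rot: [3.142, -0.0, 1.435]
contact_force: [0.6, -0.8, -0.7]
opening: 0.0099
grip_force: 0.2
```

Call:
arm_command(series=[{"x": 1, "y": 0, "z": 0, "rx": 0, "ry": 0, "rz": 0}, {"x": 2, "y": 0, "z": 0, "rx": 0, "ry": 0, "rz": 0}, {"x": 3, "y": 0, "z": 0, "rx": 0, "ry": 0, "rz": 0}, {"x": 3, "y": 0, "z": 0, "rx": 0, "ry": 0, "rz": 0}])

```text
time: 15.55
tool_pos: [0.6273, 0.0203, 0.0752]
tool_rot: [3.142, 0.0, 1.435]
contact_force: [0.2, -2.5, 0.4]
opening: 0.0101
grip_force: 1.0
```

Call:
arm_command(series=[{"x": 1, "y": 0, "z": 0, "rx": 0, "ry": 0, "rz": 0}, {"x": 2, "y": 0, "z": 0, "rx": 0, "ry": 0, "rz": 0}, {"x": 2, "y": 0, "z": 0, "rx": 0, "ry": 0, "rz": 0}])

```text
time: 15.85
tool_pos: [0.6273, 0.0205, 0.0753]
tool_rot: [-3.141, 0.003, 1.435]
contact_force: [-3.1, -10.0, 0.6]
opening: 0.0097
grip_force: 5.2
```

Wall reached: about 10 N and the tool stopped. I'll back away and check.

Call:
arm_command(series=[{"x": -5, "y": 0, "z": 0, "rx": 0, "ry": 0, "rz": 0}, {"x": -25, "y": 0, "z": 0, "rx": 0, "ry": 0, "rz": 0}, {"x": -60, "y": 0, "z": -20, "rx": 0, "ry": 0, "rz": 0}, {"x": -90, "y": 0, "z": -60, "rx": 0, "ry": 0, "rz": 0}, {"x": -120, "y": 0, "z": -95, "rx": 0, "ry": 0, "rz": 0}, {"x": -150, "y": 0, "z": -130, "rx": 0, "ry": 0, "rz": 0}, {"x": -150, "y": 0, "z": -130, "rx": 0, "ry": 0, "rz": 0}, {"x": -150, "y": 0, "z": -130, "rx": 0, "ry": 0, "rz": 0}])

```text
time: 16.65
tool_pos: [0.6073, -0.1266, 0.206]
tool_rot: [3.14, -0.001, 1.433]
contact_force: [-0.6, 0.2, -0.9]
opening: 0.0106
grip_force: 0.0
```

Run:
```python
from st import *
st(); p=tin([.638,.08],[rp[2]])
for i in range(2):
  for c in('scene','side'):
    pc=read_camera(c)
    for q in('read_top','home','tin'):print(c,q,[(d['point'].round(3) if hasattr(d['point'],'round') else d['point'],d['confidence']) for d in mark_of(pc,q)[:2]])
    if c=='scene':
        a=cv2.resize(pc['pixels'][195:295,290:400],None,fx=7,fy=6,interpolation=cv2.INTER_CUBIC)
cv2.imwrite('pics/p5.png',a)
```

```text
t 16.65 tcp in reader mm [ -35.  -258.5] tip z 140.5 yaw-rel deg 90.0 rot [ 3.140e+00 -1.000e-03  1.433e+00] F [-0.6  0.2 -0.9] open 0.010629008382212568
tin rel mm [-34.1 -49.4] ang 0.025 cost 0.331 2 world [ 0.6369  0.0804 -0.1131]
scene read_top [([0.6444, 0.1852, 0.0816], 0.62)]
scene home [([0.6378, 0.0786, 0.0008], 0.89), ([0.6405, 0.0785, 0.001], 0.19)]
scene tin [([0.3316, -0.1298, -0.0013], 0.9), ([0.4935, 0.5487, 0.0002], 0.75)]
side read_top [([0.6457, 0.1896, 0.0774], 0.38)]
side home [([0.493, 0.5433, -0.002], 0.36)]
side tin [([0.3333, -0.1268, -0.0017], 0.71), ([0.64, 0.0776, 0.0059], 0.69)]
scene read_top [([0.6427, 0.1831, 0.0801], 0.64), ([0.4785, -0.0185, 0.0009], 0.64)]
scene home [([0.6369, 0.0767, 0.0012], 0.81)]
scene tin [([0.3334, -0.1277, -0.0032], 0.92), ([0.6402, 0.0764, 0.0007], 0.85)]
side read_top [([0.6478, 0.1891, 0.0786], 0.6)]
side home []
side tin [([0.3355, -0.1272, 0.0012], 0.92), ([0.6412, 0.0744, 0.0055], 0.74)]
```

View pics/p5.png

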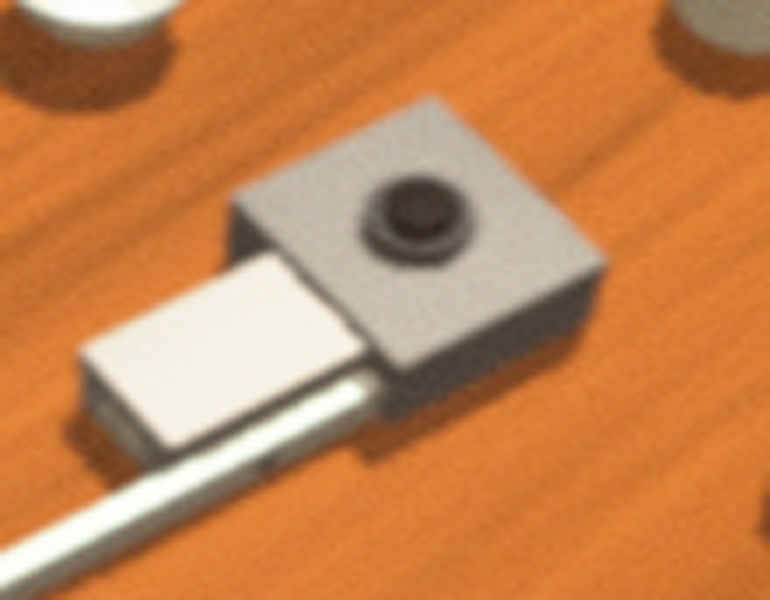

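The crop shows the tin at (225,350), end against the window wall and its side along the fence. The vision fit allows up to about 1 mm of gap and 0.02 rad, so I'll make one gentle two-finger press against the fence to confirm. Tips stay at 22 mm so the gripper body clears the button.

Call:
arm_command(series=[{"x": 18, "y": -9, "z": 0, "rx": 0, "ry": 0, "rz": -8}, {"x": 36, "y": -18, "z": 0, "rx": 0, "ry": 0, "rz": -16}, {"x": 54, "y": -26, "z": 0, "rx": 0, "ry": 0, "rz": -24}, {"x": 73, "y": -34, "z": 0, "rx": 0, "ry": 0, "rz": -32}, {"x": 91, "y": -40, "z": 0, "rx": 0, "ry": 0, "rz": -40}, {"x": 109, "y": -46, "z": 0, "rx": 0, "ry": 0, "rz": -48}, {"x": 127, "y": -52, "z": 0, "rx": 0, "ry": 0, "rz": -56}, {"x": 145, "y": -58, "z": 0, "rx": 0, "ry": 0, "rz": -64}, {"x": 163, "y": -64, "z": 0, "rx": 0, "ry": 0, "rz": -72}, {"x": 182, "y": -70, "z": 0, "rx": 0, "ry": 0, "rz": -80}, {"x": 200, "y": -75, "z": 0, "rx": 0, "ry": 0, "rz": -88}, {"x": 200, "y": -75, "z": 0, "rx": 0, "ry": 0, "rz": -90}, {"x": 200, "y": -75, "z": 20, "rx": 0, "ry": 0, "rz": -90}, {"x": 200, "y": -75, "z": 60, "rx": 0, "ry": 0, "rz": -90}, {"x": 200, "y": -75, "z": 95, "rx": 0, "ry": 0, "rz": -90}, {"x": 200, "y": -75, "z": 112, "rx": 0, "ry": 0, "rz": -90}, {"x": 200, "y": -75, "z": 118, "rx": 0, "ry": 0, "rz": -90}, {"x": 200, "y": -75, "z": 118, "rx": 0, "ry": 0, "rz": -90}, {"x": 200, "y": -75, "z": 118, "rx": 0, "ry": 0, "rz": -90}], hand=40)

```text
time: 19.55
tool_pos: [0.5608, 0.0821, 0.0883]
tool_rot: [3.141, 0.002, 3.005]
contact_force: [-0.2, -0.5, 0.6]
opening: 0.0402
grip_force: 0.0
```

```bash
python3 -c "
from st import *
st()"
```

```text
t 19.55 tcp in reader mm [-109.7  -58.2] tip z 22.8 yaw-rel deg 180.08 rot [3.141e+00 2.000e-03 3.005e+00] F [-0.2 -0.5  0.6] open 0.04023916442834183
```

Call:
arm_command(series=[{"x": -8, "y": 0, "z": 0, "rx": 0, "ry": 0, "rz": 0}, {"x": -16, "y": 0, "z": 0, "rx": 0, "ry": 0, "rz": 0}, {"x": -23, "y": 0, "z": 0, "rx": 0, "ry": 0, "rz": 0}, {"x": -28, "y": 0, "z": 0, "rx": 0, "ry": 0, "rz": 0}, {"x": -31, "y": 0, "z": 0, "rx": 0, "ry": 0, "rz": 0}, {"x": -33, "y": 0, "z": 0, "rx": 0, "ry": 0, "rz": 0}, {"x": -34, "y": 0, "z": 0, "rx": 0, "ry": 0, "rz": 0}, {"x": -35, "y": 0, "z": 0, "rx": 0, "ry": 0, "rz": 0}, {"x": -36, "y": 0, "z": 0, "rx": 0, "ry": 0, "rz": 0}, {"x": -36, "y": 0, "z": 0, "rx": 0, "ry": 0, "rz": 0}])

```text
time: 20.55
tool_pos: [0.5955, 0.0772, 0.0872]
tool_rot: [-3.142, -0.001, 3.005]
contact_force: [-1.1, -0.9, 0.5]
opening: 0.0401
grip_force: 0.4
```

Call:
arm_command(series=[{"x": -1, "y": 0, "z": 0, "rx": 0, "ry": 0, "rz": 0}, {"x": -1, "y": 0, "z": 0, "rx": 0, "ry": 0, "rz": 0}])

```text
time: 20.75
tool_pos: [0.5956, 0.0772, 0.0872]
tool_rot: [-3.141, -0.003, 3.005]
contact_force: [-4.3, 0.2, 3.6]
opening: 0.0401
grip_force: 2.5
```

Contact is at the same reader x (-74 mm) as the first fence press, so the tin is flush. Now the button.

Call:
arm_command(series=[{"x": 3, "y": 0, "z": 0, "rx": 0, "ry": 0, "rz": 0}, {"x": 12, "y": 0, "z": 0, "rx": 0, "ry": 0, "rz": 0}, {"x": 30, "y": 0, "z": 0, "rx": 0, "ry": 0, "rz": 0}, {"x": 30, "y": 0, "z": -10, "rx": 0, "ry": 0, "rz": 0}, {"x": 30, "y": 0, "z": -50, "rx": 0, "ry": 0, "rz": 0}, {"x": 30, "y": 0, "z": -95, "rx": 0, "ry": 0, "rz": 0}, {"x": 10, "y": 30, "z": -118, "rx": 0, "ry": 0, "rz": 0}, {"x": -15, "y": 65, "z": -118, "rx": 0, "ry": 0, "rz": 0}, {"x": -34, "y": 100, "z": -118, "rx": 0, "ry": 0, "rz": 0}, {"x": -34, "y": 114, "z": -118, "rx": 0, "ry": 0, "rz": 0}, {"x": -34, "y": 114, "z": -100, "rx": 0, "ry": 0, "rz": 0}, {"x": -34, "y": 114, "z": -80, "rx": 0, "ry": 0, "rz": 0}, {"x": -34, "y": 114, "z": -72, "rx": 0, "ry": 0, "rz": 0}, {"x": -34, "y": 114, "z": -72, "rx": 0, "ry": 0, "rz": 0}, {"x": -34, "y": 114, "z": -72, "rx": 0, "ry": 0, "rz": 0}], hand=0, squeeze=5)

```text
time: 22.25
tool_pos: [0.6462, 0.1852, 0.1602]
tool_rot: [3.141, 0.001, 3.005]
contact_force: [0.1, 0.0, -0.3]
opening: 0.0005
grip_force: 0.0
```

Run:
```python
from st import *
st()
print([inreader(rp,p).round(3) for p in ([.645,.187],)])
a=cv2.resize(read_camera('scene')['pixels'][195:295,290:400],None,fx=4,fy=4,interpolation=cv2.INTER_CUBIC)
b=cv2.resize(read_camera('side')['pixels'][140:240,240:340],None,fx=4,fy=4,interpolation=cv2.INTER_CUBIC)
cv2.imwrite('pics/p6.png',np.hstack([a[:,:400],b]))
```

```text
t 22.25 tcp in reader mm [-39.3  55.6] tip z 94.7 yaw-rel deg 180.07 rot [3.141e+00 1.000e-03 3.005e+00] F [ 0.1  0.  -0.3] open 0.0005395178309190305
[array([-0.041,  0.057])]
```

View pics/p6.png

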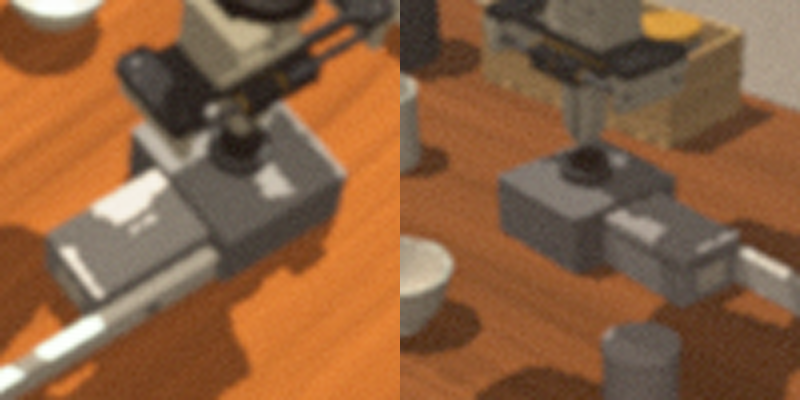

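The fingers are right above the cap ((238,150) on the left, (585,160) on the right), and the tin is still home. Next I'll press down in small steps.

Call:
arm_command(series=[{"x": 0, "y": 0, "z": 5, "rx": 0, "ry": 0, "rz": 0}, {"x": 0, "y": 0, "z": 9, "rx": 0, "ry": 0, "rz": 0}, {"x": 0, "y": 0, "z": 12, "rx": 0, "ry": 0, "rz": 0}, {"x": 0, "y": 0, "z": 14, "rx": 0, "ry": 0, "rz": 0}, {"x": 0, "y": 0, "z": 16, "rx": 0, "ry": 0, "rz": 0}, {"x": 0, "y": 0, "z": 16, "rx": 0, "ry": 0, "rz": 0}])

```text
time: 22.95
tool_pos: [0.6457, 0.1854, 0.1431]
tool_rot: [-3.141, -0.001, 3.005]
contact_force: [-1.4, -1.3, 2.3]
opening: 0.0004
grip_force: 1.0
```

Call:
arm_command(series=[{"x": 0, "y": 0, "z": 1, "rx": 0, "ry": 0, "rz": 0}, {"x": 0, "y": 0, "z": 2, "rx": 0, "ry": 0, "rz": 0}, {"x": 0, "y": 0, "z": 3, "rx": 0, "ry": 0, "rz": 0}, {"x": 0, "y": 0, "z": 3, "rx": 0, "ry": 0, "rz": 0}])

```text
time: 23.35
tool_pos: [0.6459, 0.1854, 0.1403]
tool_rot: [3.141, 0.0, 3.005]
contact_force: [-1.8, -0.9, 3.0]
opening: 0.0004
grip_force: 1.5
```

Call:
arm_command(series=[{"x": 0, "y": 0, "z": 1, "rx": 0, "ry": 0, "rz": 0}, {"x": 0, "y": 0, "z": 2, "rx": 0, "ry": 0, "rz": 0}, {"x": 0, "y": 0, "z": 2, "rx": 0, "ry": 0, "rz": 0}])

```text
time: 23.65
tool_pos: [0.6459, 0.1854, 0.1397]
tool_rot: [3.141, 0.001, 3.006]
contact_force: [-3.9, -1.2, 10.0]
opening: 0.0005
grip_force: 5.1
```

The button is at its hard stop (10 N, no further travel). Releasing it and retreating.

Call:
arm_command(series=[{"x": 0, "y": 0, "z": 0, "rx": 0, "ry": 0, "rz": 0}, {"x": 0, "y": 0, "z": -5, "rx": 0, "ry": 0, "rz": 0}, {"x": 0, "y": 0, "z": -15, "rx": 0, "ry": 0, "rz": 0}, {"x": 0, "y": 0, "z": -45, "rx": 0, "ry": 0, "rz": 0}, {"x": 0, "y": 0, "z": -90, "rx": 0, "ry": 0, "rz": 0}, {"x": 50, "y": 0, "z": -120, "rx": 0, "ry": 0, "rz": 0}, {"x": 100, "y": 0, "z": -120, "rx": 0, "ry": 0, "rz": 0}, {"x": 150, "y": 0, "z": -120, "rx": 0, "ry": 0, "rz": 0}, {"x": 150, "y": 0, "z": -120, "rx": 0, "ry": 0, "rz": 0}, {"x": 150, "y": 0, "z": -120, "rx": 0, "ry": 0, "rz": 0}])

```text
time: 24.65
tool_pos: [0.4964, 0.2062, 0.2592]
tool_rot: [3.141, 0.001, 3.007]
contact_force: [0.2, -0.6, -0.1]
opening: 0.0009
grip_force: 0.0
```

Run:
```python
from st import *
st(); tin([.638,.08],[rp[2]])
for c in('scene','side'):
    p=read_camera(c)
    for q in('read_top','round_tin','bowl','spoon','jar','cup','tamper','brush'):
        print(c,q,[([round(float(v),3) for v in d['point']],round(float(d['confidence']),2)) for d in mark_of(p,q)[:2]])
    if c=='side': cv2.imwrite('pics/p7.png',cv2.resize(p['pixels'][140:260,230:390],None,fx=4,fy=4,interpolation=cv2.INTER_CUBIC))
```

```text
t 24.65 tcp in reader mm [-190.5   55.9] tip z 193.7 yaw-rel deg 180.16 rot [3.141e+00 1.000e-03 3.007e+00] F [ 0.2 -0.6 -0.1] open 0.0009121253099153707
tin rel mm [-33.3 -48.4] ang 0.067 cost 0.331 2 world [ 0.6378  0.0813 -0.0704]
scene read_top [([0.643, 0.186, 0.079], 0.57)]
scene round_tin [([0.481, -0.02, 0.001], 0.66)]
scene bowl [([0.429, 0.199, -0.007], 0.62), ([0.641, 0.077, -0.0], 0.2)]
scene spoon [([0.401, 0.342, -0.001], 0.76), ([0.601, -0.437, -0.001], 0.59)]
scene jar [([0.598, -0.437, -0.0], 0.63)]
scene cup [([0.626, 0.437, 0.003], 0.58)]
scene tamper [([0.403, -0.365, -0.001], 0.95)]
scene brush [([0.496, 0.546, -0.0], 0.71)]
side read_top [([0.646, 0.187, 0.074], 0.51)]
side round_tin [([0.485, -0.015, -0.003], 0.88)]
side bowl [([0.43, 0.202, 0.003], 0.86), ([0.647, 0.185, 0.077], 0.48)]
side spoon [([0.404, 0.347, 0.001], 0.48)]
side jar [([0.6, -0.444, -0.003], 0.67)]
side cup [([0.621, 0.433, 0.004], 0.92), ([0.482, -0.019, -0.002], 0.63)]
side tamper [([0.399, -0.365, 0.004], 0.9)]
side brush [([0.495, 0.544, -0.002], 0.78), ([0.478, -0.02, -0.005], 0.48)]
```

View pics/p7.png

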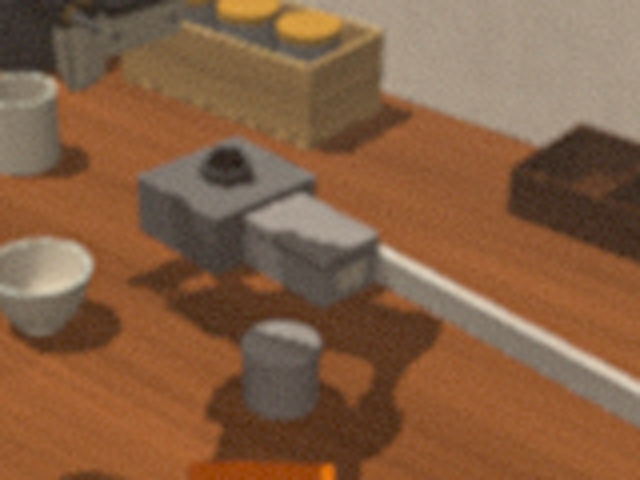

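The tin at (310,245) is flush with the wall and fence, the button is up, and the bystanders haven't moved. The angle fit is noisy because the tin's mask touches the housing, so I'll repeat it once per camera before handing in.

Run:
```python
from st import *
for c in('scene','scene','side','side'):
    pc=read_camera(c);m=find(pc,'tin',[.638,.08,.025])
    if m is None: print(c,None);continue
    p,f=fit([(pc,m)],[.638,.08],TIN,[rp[2]]);s=sil(pc,[*(rp[:2]+T([0,0,rp[2]],np.array([[-.033,-.05,0.]]))[0,:2]),rp[2]],TIN)
    print(c,(inreader(rp,p)*1000).round(1),round(p[2]-rp[2],3),round(f,3),m.sum(),s.sum().round(),'IoU with home',(np.minimum(s,m).sum()/np.maximum(s,m).sum()).round(3))
```

```text
scene [-36.6 -47.2] 0.19 0.278 793.0 1032.0 IoU with home 0.769
scene [-35.7 -48.8] 0.024 0.136 911.0 1032.0 IoU with home 0.864
side [-34.5 -50.8] -0.055 0.049 671.0 710.0 IoU with home 0.933
side [-34.8 -50.8] -0.034 0.03 707.0 710.0 IoU with home 0.948
```

The angle scatter has both signs and comes from incomplete masks in the shadow. Both contact presses and the pictures agree the tin is home, so I'm handing in.

```bash
python3 -c "
from cell import *
print(hand_in())"
```

```text
the job is handed in; nothing more can be done
None
```

The tin is home in the reader's corner, flush to fence and window wall. The button was pressed to its stop and came back up, the other things on the bench stayed put, and I handed the job in; the hand-in gave no verdict.

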